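# Fingertip roll call of the screwdrivers

### The arm

A 6-joint arm with a two-finger parallel gripper is mounted at the origin on the work surface. World frame = base frame: x ahead of the robot, y to its left, z up, the work surface at z = 0. Lengths are in m, angles in degrees, forces in N, time in s.
With the tool pointing down it reaches from about 0.35 to 0.875 m from the base axis. Payload 4.2 kg.
Tool frame: the origin (TCP) lies midway between the tips of the shut fingers; the grasp point (between the pads) lies 19 mm behind it; z points along the fingers, x is the direction in which the jaws open and shut, and the axes are right-handed (so a half turn about z gives the same grasp; the last joint's range is limited). The gripper opens to 87 mm and grips with 3 to 60 N. Pads are 19 mm wide; open, the fingers measure 117 mm over their backs; the gripper's body (75 mm by 190 mm) begins 51 mm behind the grasp point.
Start: joints at [92.109, 22.042, 0.453, 0, -68.411, -14.817], TCP at [0.137, 0.61, 0.223] pointing down, gripper open.
Joint ranges: [-179.83, 179.83], [-69.29, 118.12], [-61.27, 80.66], [-181.25, 117.63], [-171.15, -9.14], [-177.46, 177.46]. Speed limits (degrees/s): [159.86, 159.86, 180, 180, 180, 180].

### API

Orientations are given as a 3x3 rotation matrix whose columns are the frame's x, y, z axes.
In Python, from station import sense, capture, finish_job, find_in gives the robot as it stands.
- The arm moves only by the shell command python3 -m creep 'ROWS'. ROWS is JSON, a list of rows, each a list of 7 numbers: the shift along the tool's x, y, z in mm, then the turn, a rotation vector about the tool's x, y, z in degrees, then the opening, from 0 (shut) to 1 (fully open). A call has exactly 10 rows; each row shifts and turns the commanded pose from where the row before left it, along the tool's axes as they then stand; what a row does not reach is not made up. A row lasts 1/8 s, in which the tool goes at most 62.5 mm and 10.7 degrees, less where a joint would pass 70% of its speed; a pose out of reach is approached as far as the arm can. A call with a gripper value outside its range is refused whole. The fingers move at their own pace and stop on an object; the grip force is fixed at half the most. Time passes only in rows, so rows that do not move let the fingers close, or fill a call up. It gives the time, the measured TCP pose, the force and the opening at its end, in the units of the state.
- sense(): the state, without advancing time (a new reading comes with each control period).
- capture(name): name is "scene" or "top"; returns a dict with "color" (480x640x3 uint8, blue, green, red), "vertical_fov" (degrees; the focal length in pixels is half the picture's height over the tangent of half this angle, whatever the lens; pixels are square), "cx", "cy" (the principal point, pixels), "R" (3x3) and "t" (3): a world point X has camera coordinates R X + t. Camera axes: x right, y down, z forward; pixel columns grow to the right and rows downward; lengths in m; the calibration is good to about 2 mm. A picture is of the moment at which its call begins. There is no depth.
- finish_job(): hands the job in, once; it reports no verdict.
Trained networks look in the newest picture that a camera, given by its name, has taken for a name from the list of things; names that differ only in an ending like _2 or _b are one class to them, and where a whole thing is asked for, a point or a joint stands for the part that bears it (a point fixed in the world has none). Each returns a list of dicts, best first, with "p" (0 to 1); they miss things now and then, are a little off and sometimes report something else, mostly with a low value. They report only what shows in the picture. A call takes as long as a camera call.
- find_in(camera, name): "xy" ([column, row] in pixels, amid what is visible of it).
The state is a dict: "time_s": time; "joints": joint angles; "joint_velocities": joint speeds; "effort": joint torques, N m; "tcp_pos": TCP position; "ee_rot": TCP orientation; "wrist_force": force on the tool from outside, world axes, zero at the start; "moment": the same for the moment, N m; "gripper_width": opening from 0.0 (shut) to 1.0 (fully open).
Only numpy, scipy, OpenCV 4.12 (cv2) and the standard library are available. Lean on these libraries where they do the work, as an engineer would, in place of code of your own. Each camera call takes 0.05 s, during which the arm holds its last target. There are 200 camera calls.

### The job

Check off the four screwdrivers on the tool panel by fingertip: go along the row from the longest to the shortest and touch each one lightly in turn, so that it just gives in its soft foam for a moment, without pushing any down to the bottom and without gripping or lifting any. Pass over the socket standing in the row and leave it and everything else where it is. Finish while holding: the fingertips still resting lightly on the shortest screwdriver, with the other three free.

Things in the scene. Friction and masses are not known exactly. Their poses are not given: they have to be found in the camera images.
- panel: Flat grey tool panel, fixed on the bench, 280 x 300 x 12 mm (x -80 to 200, y -150 to 150 mm). Origin on its underside, below the middle of the row of handles. z up; y along the row from the longest screwdriver to the shortest (handles at y = -105, -60, 60, 105 mm); x along the screwdrivers, handle (x -45 to 45 mm) to blade. Two thin black prongs hold each blade at x = 68 mm.
- driver1_top (a point): Screwdriver first in the row, the longest and thickest: 210 mm long in all, round black handle with blue inlays 90 mm long and 34 mm thick, lying level in a soft foam cradle. This point is on the crest of the handle, half-way along it, 58 mm above the bench when untouched; axes as the panel's. It sinks straight down under a touch and springs back.
- driver1 (a joint): How far the 210 mm screwdriver is pushed down into its foam, m: 0 untouched, more when pressed (about 0.4 N per mm), 0.012 at the hard bottom, negative when lifted.
- driver2_top (a point): Screwdriver second: 185 mm long in all, round black handle with blue inlays 90 mm long and 31 mm thick, lying level in a soft foam cradle. This point is on the crest of the handle, half-way along it, 55 mm above the bench when untouched; axes as the panel's. It sinks straight down under a touch and springs back.
- driver2 (a joint): How far the 185 mm screwdriver is pushed down into its foam, m: 0 untouched, more when pressed (about 0.4 N per mm), 0.012 at the hard bottom, negative when lifted.
- driver3_top (a point): Screwdriver third, on the far side of the standing socket: 160 mm long in all, round black handle with blue inlays 90 mm long and 28 mm thick, lying level in a soft foam cradle. This point is on the crest of the handle, half-way along it, 52 mm above the bench when untouched; axes as the panel's. It sinks straight down under a touch and springs back.
- driver3 (a joint): How far the 160 mm screwdriver is pushed down into its foam, m: 0 untouched, more when pressed (about 0.4 N per mm), 0.012 at the hard bottom, negative when lifted.
- driver4_top (a point): Screwdriver last, the shortest and thinnest: 135 mm long in all, round black handle with blue inlays 90 mm long and 25 mm thick, lying level in a soft foam cradle. This point is on the crest of the handle, half-way along it, 49 mm above the bench when untouched; axes as the panel's. It sinks straight down under a touch and springs back.
- driver4 (a joint): How far the 135 mm screwdriver is pushed down into its foam, m: 0 untouched, more when pressed (about 0.4 N per mm), 0.012 at the hard bottom, negative when lifted.
- socket_mid (a point): Loose steel wrench socket standing upright on the panel in the gap in the middle of the row, between the second and the third screwdriver: 24 mm in diameter, 50 mm tall, its top 62 mm above the bench, higher than the handles. This point is its centre, half-way up. Not to be moved.
- pliers: Loose red-handled pliers lying on the panel beyond the short screwdrivers' blades, about 140 mm long (along its x, across the blades) and 13 mm thick; origin beneath the pivot. Not to be moved.
- hammer: Hammer, 270 mm, lying on the bench at the robot's left. Not to be moved.
- wrench: Wrench, 200 mm, lying on the bench at the robot's right. Not to be moved.
- tape: Black ring of 90 mm diameter, 25 mm high, flat on the bench at the robot's right; origin at its underside centre. Not to be moved.
- oil: White bottle with blue cap, 60 mm in diameter, 160 mm tall, standing at the left; origin at its underside centre. Not to be moved.
- mug: White mug, 80 mm in diameter, 90 mm tall, standing at the right; origin at its underside centre. Not to be moved.

How it is judged:
By the outcome, as a careful person would: the job done as asked, in the order asked, and still so for the second after the job is handed in, while the arm keeps its last pose, push and grip.
It also fails if it takes over 43 s, if anything falls off the work surface, if the arm or the gripper's body presses on something with over 40 N, if the wrist force passes 120 N, or if a joint passes its speed limit or range.

## Working session

There is one attempt and no reset: what is moved stays moved. The work goes in short steps, Python scripts to look and compute and a shell command to move; the robot and the scene stay as the last step left them, time stands still between calls to the robot, and variables do not carry over. Pictures are saved under pics/ and viewed, about 8 in all and at most 12, crops included, and the job is handed in when it is done.

```bash
mkdir -p pics
cat > h.py <<'E'
import numpy as np, cv2, json
from station import sense, capture, finish_job, find_in
def cam(n,png=None):
    c=capture(n)
    if png: cv2.imwrite('pics/'+png,c['color'])
    c['f']=240/np.tan(np.radians(c['vertical_fov'])/2)
    c['R']=np.array(c['R']);c['t']=np.array(c['t'])
    return c
def onz(c,uv,z):
    d=c['R'].T@np.array([(uv[0]-c['cx'])/c['f'],(uv[1]-c['cy'])/c['f'],1]);o=-c['R'].T@c['t']
    return o+d*(z-o[2])/d[2]
def proj(c,X):
    p=c['R']@np.array(X)+c['t'];return np.array([c['cx']+c['f']*p[0]/p[2],c['cy']+c['f']*p[1]/p[2]])
E
python3 - <<'E'
from h import *
s=sense();print({k:np.round(v,3).tolist() for k,v in s.items()})
for n in('top','scene'):
    c=cam(n,n+'0.png');print(n,np.round(-c['R'].T@c['t'],3),c['f'],np.round(c['R'],3).tolist())
    for k,z in dict(panel=.012,driver1_top=.058,driver2_top=.055,driver3_top=.052,driver4_top=.049,socket_mid=.037,pliers=.02).items():
        for r in find_in(n,k)[:4]:print(k,round(r['p'],2),np.round(r['xy'],1),np.round(onz(c,r['xy'],z),3))
E
```

```text
{'time_s': 0.0, 'joints': [92.11, 22.092, 0.379, -0.03, -68.411, -14.815], 'joint_velocities': [-0.051, -0.146, -0.073, 0.008, 0.102, 0.07], 'effort': [0.002, -39.067, 18.741, 4.22, 0.011, -0.0], 'tcp_pos': [0.137, 0.609, 0.221], 'ee_rot': [[-0.22, -0.975, -0.0], [-0.975, 0.22, -0.002], [0.002, -0.0, -1.0]], 'wrist_force': [0.596, -0.079, -0.593], 'moment': [0.012, -0.016, -0.036], 'gripper_width': 1.001}
top [ 0.266 -0.034  1.919] 607.7326595399395 [[-0.006, -1.0, -0.002], [-0.989, 0.007, -0.148], [0.148, 0.001, -0.989]]
panel 0.94 [319.  232.7] [ 0.563 -0.018  0.012]
driver1_top 0.74 [306.4 270.4] [0.438 0.021 0.058]
driver1_top 0.68 [356.6 222.1] [ 0.588 -0.136  0.058]
driver2_top 0.91 [309.5 252. ] [0.496 0.011 0.055]
driver3_top 0.65 [305.  213.4] [0.618 0.025 0.052]
driver4_top 0.79 [299.4 202.1] [0.654 0.042 0.049]
driver4_top 0.6 [158.3 279.5] [0.414 0.477 0.049]
socket_mid 0.4 [307.5 234.7] [0.553 0.018 0.037]
pliers 0.84 [355.9 223.5] [ 0.59  -0.135  0.02 ]
scene [ 1.609 -0.046  1.07 ] 623.5741652080967 [[0.054, 0.998, -0.021], [0.671, -0.051, -0.74], [-0.739, 0.026, -0.673]]
panel 0.7 [341.7 284.2] [0.595 0.032 0.012]
panel 0.51 [332.8 237.3] [0.429 0.022 0.012]
driver1_top 0.69 [328.5 233.5] [0.465 0.009 0.058]
driver2_top 0.71 [333.1 245.2] [0.505 0.018 0.055]
driver3_top 0.65 [327.1 232.4] [0.454 0.007 0.052]
driver3_top 0.56 [342.6 281.3] [0.624 0.032 0.052]
driver4_top 0.96 [347.9 296.4] [0.669 0.04  0.049]
driver4_top 0.25 [177.3 215. ] [ 0.353 -0.374  0.049]
socket_mid 0.5 [332.4 263.5] [0.55  0.013 0.037]
pliers 0.72 [267.7 285.8] [ 0.595 -0.141  0.02 ]
pliers 0.36 [328.9 231.5] [0.415 0.013 0.02 ]
```

Run:
```python
import cv2
a=cv2.imread('pics/top0.png')[160:310,220:420];cv2.imwrite('pics/topc.png',cv2.resize(a,None,fx=4,fy=4,interpolation=2))
a=cv2.imread('pics/scene0.png')[190:340,220:420];cv2.imwrite('pics/scenec.png',cv2.resize(a,None,fx=4,fy=4,interpolation=2))
```

```text
(no output)
```

View pics/topc.png

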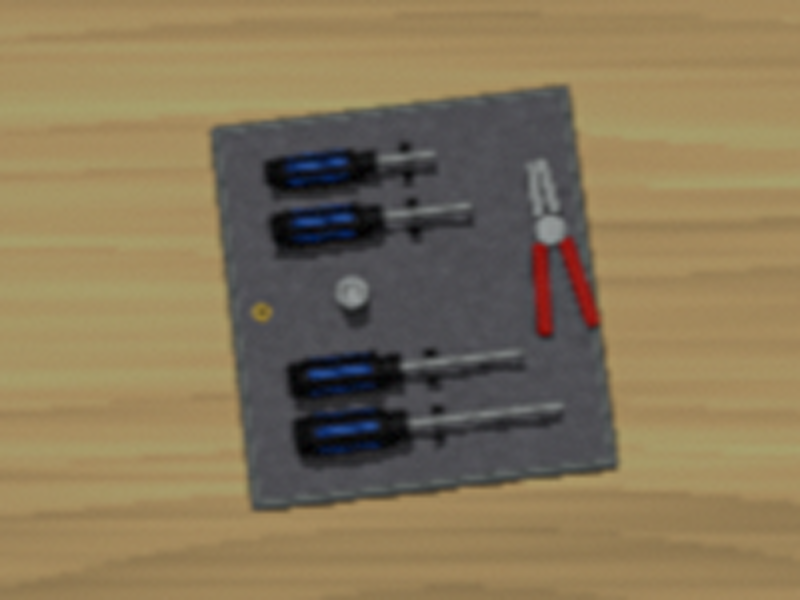

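View pics/scenec.png

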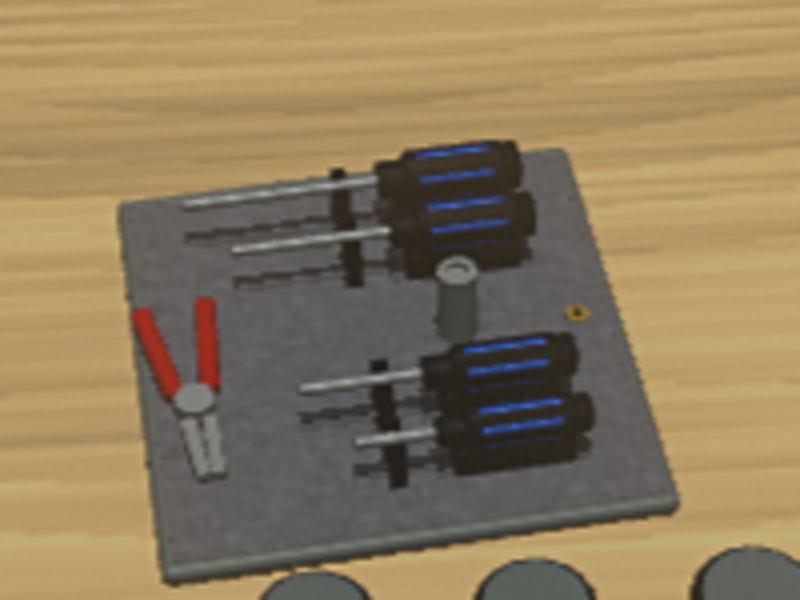

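View pics/scene0.png

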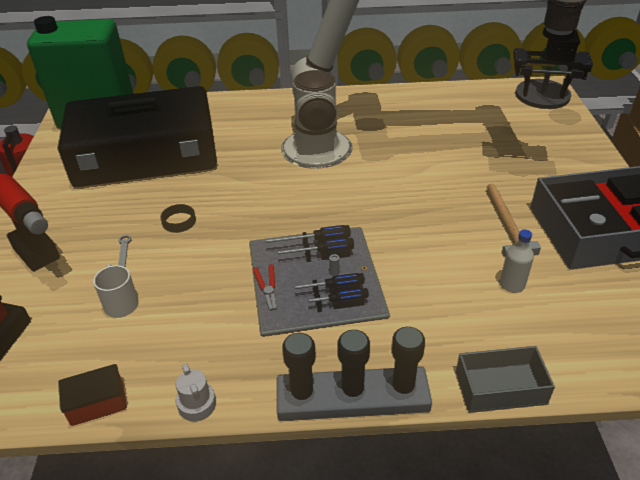

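```bash
cat > fit.py <<'E'
from h import *
from scipy.optimize import least_squares
P=[(-.08,.15,.012),(.2,.15,.012),(.2,-.15,.012),(-.08,-.15,.012)]
T=np.array([(212,128),(568,85),(617,467),(255,508)])/4+[220,160]
S=np.array([(680,500),(165,572),(118,205),(568,150)])/4+[220,190]
ct,cs=cam('top'),cam('scene')
obs=[(ct,p,u) for p,u in zip(P,T)]+[(cs,p,u) for p,u in zip(P,S)]
def w(q,p):
    c,s=np.cos(q[2]),np.sin(q[2]);return np.array([q[0]+c*p[0]-s*p[1],q[1]+s*p[0]+c*p[1],p[2]])
def fit(o): 
    r=least_squares(lambda q:np.concatenate([proj(c,w(q,p))-u for c,p,u in o]),[.55,.02,-1.45],loss='soft_l1');return r.x,np.round(r.fun,1)
for o in(obs[:4],obs[4:],obs):
    q,r=fit(o);print(np.round(q[:2],4),np.degrees(q[2]),r.tolist())
for n,y,z in(('d1',-.105,.058),('d2',-.06,.055),('d3',.06,.052),('d4',.105,.049)):
    X=w(q,(0,y,z));print(n,np.round(X,4),np.round(proj(ct,X),1),np.round(proj(cs,X),1))
s=sense();R=np.array(s['ee_rot']);print('tcp',s['tcp_pos'],'tool x yaw',np.degrees(np.arctan2(R[1,0],R[0,0])))
X=w(q,(0,-.105,.058));print('to d1 in tool mm',np.round(1000*R.T@(X-s['tcp_pos']),1))
print('oil',[(r['p'],onz(cs,r['xy'],.08)) for r in find_in('scene','oil')[:2]], find_in('top','socket_mid')[:2])
for i in range(4):
    capture('top');s=sense();print(np.round(s['wrist_force'],2),np.round(s['tcp_pos'],4),np.round(s['moment'],3))
E
python3 fit.py
```

```text
[0.5522 0.0278] -83.79322879974693 [1.6, 0.9, -0.8, 1.9, -1.2, -1.1, 0.7, -1.1]
[0.5571 0.0317] -83.81756099773668 [-2.1, 0.1, 1.5, -0.5, 2.5, 0.4, -1.7, 0.8]
[0.5553 0.0293] -83.61646102330678 [1.0, 0.1, -1.4, 0.8, -1.6, -2.3, 0.3, -2.0, -3.1, -0.6, 0.6, -0.9, 1.4, 0.2, -2.9, 0.3]
d1 [0.451  0.0176 0.058 ] [307.4 266.3] [331.4 229.5]
d2 [0.4957 0.0226 0.055 ] [305.8 252. ] [334.7 242.4]
d3 [0.6149 0.0359 0.052 ] [301.4 214.3] [344.1 278.2]
d4 [0.6597 0.041  0.049 ] [299.9 200.4] [347.9 293.3]
tcp [0.13746201 0.60967629 0.22259985] tool x yaw -102.71029081861403
to d1 in tool mm [ 508.6 -436.1  164.5]
oil [(0.62, array([0.62318797, 0.42908738, 0.08      ])), (0.58, array([0.59783601, 0.01375775, 0.08      ]))] [{'xy': [308.2, 236.1], 'p': 0.41}, {'xy': [306.1, 253.6], 'p': 0.22}]
[-0.43 -0.63 -0.59] [0.1374 0.6097 0.2226] [-0.022 -0.053 -0.052]
[0.35 0.31 0.17] [0.1375 0.6097 0.2226] [0.028 0.048 0.004]
[-0.67  0.28  0.82] [0.1375 0.6097 0.2226] [ 0.024  0.013 -0.07 ]
[ 0.47  0.4  -0.3 ] [0.1375 0.6097 0.2226] [-0.002  0.069  0.027]
```

```bash
cat > fit2.py <<'E'
from fit import *
print('---')
tops=[((0,-.105,.058),(306.4,270.4),(328.5,233.5)),((0,-.06,.055),(309.5,252),(333.1,245.2)),((0,.06,.052),(305,213.4),(342.6,281.3)),((0,.105,.049),(299.4,202.1),(347.9,296.4))]
def res(q,full=0):
    out=[]
    for c,p,u in obs+[(ct,p,u) for p,u,_ in tops]+[(cs,p,v) for p,_,v in tops]:
        pp=np.array([c['cx'],c['cy']]);out.append(pp+(proj(c,w(q,p))-pp)*(q[3] if c is ct else q[4])-u)
    return np.concatenate(out)
r=least_squares(res,[.55,.02,-1.45,1,1],loss='soft_l1');q=r.x;print(ct['cx'],ct['cy'],cs['cx'],cs['cy'],q,np.degrees(q[2]));print(np.round(res(q),1).tolist())
for n,y in(('d1',-.105),('d2',-.06),('sock',0),('d3',.06),('d4',.105)):print(n,np.round(w(q,(0,y,.05)),4))
E
python3 fit2.py|sed -n '/---/,$p'
```

```text
---
323.0860978990715 236.42048649887786 322.7816206289711 242.4645775898463 [ 0.5544503   0.0278465  -1.45845015  1.02380017  1.01690601] -83.56303845335029
[0.2, -0.7, -0.1, -0.3, 0.1, -1.1, -0.1, -0.6, -2.6, 0.3, -1.0, 0.4, -0.5, 0.0, -3.0, -0.1, 1.1, -3.1, -3.7, 0.7, -3.6, 0.6, 0.3, -2.2, 2.4, -4.4, 1.2, -3.0, 1.2, -2.7, -0.2, -2.5]
d1 [0.4501 0.0161 0.05  ]
d2 [0.4948 0.0211 0.05  ]
sock [0.5545 0.0278 0.05  ]
d3 [0.6141 0.0346 0.05  ]
d4 [0.6588 0.0396 0.05  ]
```

```bash
python3 -m creep '[[0,0,0,0,0,-9.5,0],[0,0,0,0,0,-9.6,0],[55,-21.5,0,0,0,0,0],[55,-21.5,0,0,0,0,0],[55,-21.5,0,0,0,0,0],[55,-21.5,0,0,0,0,0],[55,-21.5,0,0,0,0,0],[55,-21.5,0,0,0,0,0],[55,-21.5,0,0,0,0,0],[55,-21.5,0,0,0,0,0]]'
```

```text
time_s: 2.85
tcp_pos: [0.358, 0.1899, 0.2231]
ee_rot: [[0.112, -0.994, 0.001], [-0.994, -0.112, 0.001], [-0.001, -0.001, -1.0]]
wrist_force: [1.1, 0.2, 1.8]
gripper_width: 0.02
```

```bash
python3 -m creep '[[36.6,-14.4,0,0,0,0,0],[36.6,-14.4,0,0,0,0,0],[36.6,-14.4,0,0,0,0,0],[36.6,-14.4,0,0,0,0,0],[36.6,-14.4,0,0,0,0,0],[0,0,43,0,0,0,0],[0,0,43,0,0,0,0],[0,0,42,0,0,0,0],[0,0,0,0,0,0,0],[0,0,0,0,0,0,0]]'
python3 - <<'E'
from h import *
for n in('top','scene'):
    c=cam(n);s=sense();u=proj(c,s['tcp_pos']);print(n,u,np.round(s['wrist_force'],2),np.round(s['tcp_pos'],4))
    o=(np.round(u)-[50,60]).astype(int);a=c['color'][o[1]:o[1]+100,o[0]:o[0]+100]
    cv2.imwrite(f'pics/{n}1.png',cv2.resize(a,None,fx=4,fy=4,interpolation=2));print(o)
a=np.hstack([cv2.imread('pics/top1.png'),cv2.imread('pics/scene1.png')]);cv2.imwrite('pics/near1.png',a)
E
```

```text
time_s: 4.1
tcp_pos: [0.4506, 0.0181, 0.096]
ee_rot: [[0.112, -0.994, 0.003], [-0.994, -0.112, 0.0], [-0.0, -0.003, -1.0]]
wrist_force: [0.5, 0.8, 0.5]
gripper_width: 0.008
top [306.81211058 265.10031907] [-0.26  0.92  0.22] [0.4509 0.0183 0.0964]
[257 205]
scene [331.55068508 217.47830119] [ 0.27 -0.18 -0.32] [0.4508 0.0183 0.0965]
[282 157]
```

View pics/near1.png

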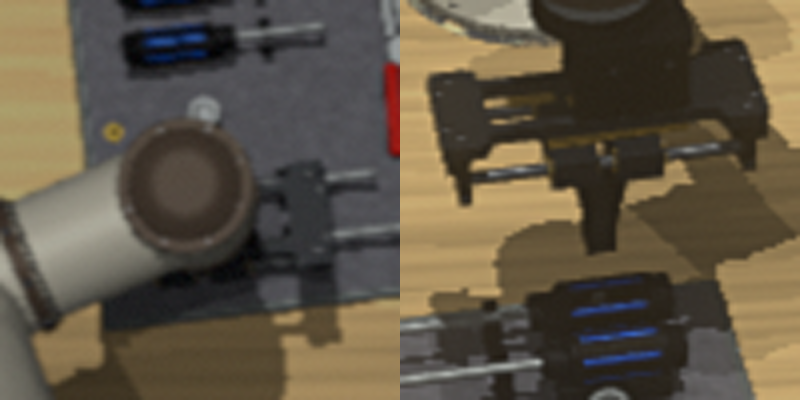

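```bash
cat > f.py <<'E'
from h import *
F=[];P=[]
for i in range(5):
    capture('top');s=sense();F.append(s['wrist_force']);P.append(s['tcp_pos'])
print(np.round(np.mean(F,0),2),np.round(np.array(F)[:,2],2),np.round(np.mean(P,0),4),s['time_s'])
E
python3 -m creep '[[-1,5,10,0,0,0,0],[0,0,15,0,0,0,0],[0,0,8,0,0,0,0],[0,0,4,0,0,0,0],[0,0,2,0,0,0,0],[0,0,2,0,0,0,0],[0,0,1,0,0,0,0],[0,0,0,0,0,0,0],[0,0,0,0,0,0,0],[0,0,0,0,0,0,0]]'; python3 f.py
```

```text
time_s: 5.45
tcp_pos: [0.4441, 0.018, 0.0526]
ee_rot: [[0.111, -0.994, -0.0], [-0.994, -0.111, -0.0], [0.0, 0.0, -1.0]]
wrist_force: [-3.5, 0.4, 3.4]
gripper_width: 0.006
[-2.99 -0.25  4.44] [4.12 5.42 4.55 3.88 4.25] [0.4441 0.0181 0.0526] 5.7
```

Run:
```python
from h import *
c=cam('scene');s=sense();u=proj(c,s['tcp_pos']);o=(np.round(u)-[40,40]).astype(int);print(u,o,np.round(s['wrist_force'],2),np.round(s['moment'],3))
a=c['color'][o[1]:o[1]+75,o[0]:o[0]+80];cv2.imwrite('pics/touch1.png',cv2.resize(a,None,fx=8,fy=8,interpolation=2))
```

```text
[331.47641373 229.32903427] [291 189] [-2.84 -0.67  3.2 ] [-0.136  0.957  0.003]
```

View pics/touch1.png

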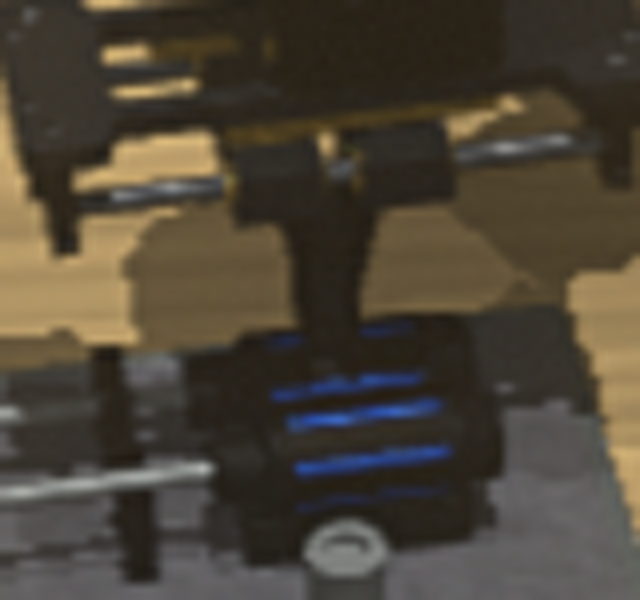

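```bash
python3 -m creep '[[0,0,-2,0,0,0,0],[0,0,-2,0,0,0,0],[0,0,0,0,0,0,0],[0,0,0,0,0,0,0],[0,0,0,0,0,0,0],[0,0,0,0,0,0,0],[0,0,0,0,0,0,0],[0,0,0,0,0,0,0],[0,0,0,0,0,0,0],[0,0,0,0,0,0,0]]'; python3 f.py;python3 - <<'E'
from h import *
c=cam('scene','t2full.png');s=sense();print(np.round(s['moment'],3))
a=c['color'][189:264,291:371];cv2.imwrite('pics/touch2.png',cv2.resize(a,None,fx=8,fy=8,interpolation=2))
E
```

```text
time_s: 7.0
tcp_pos: [0.4448, 0.0184, 0.0567]
ee_rot: [[0.112, -0.994, 0.001], [-0.994, -0.112, 0.0], [-0.0, -0.001, -1.0]]
wrist_force: [1.5, -0.7, 2.9]
gripper_width: 0.006
[2.   0.31 2.52] [2.16 2.2  2.94 2.59 2.7 ] [0.4447 0.0184 0.0567] 7.25
[ 0.009 -0.672 -0.039]
```

View pics/touch2.png

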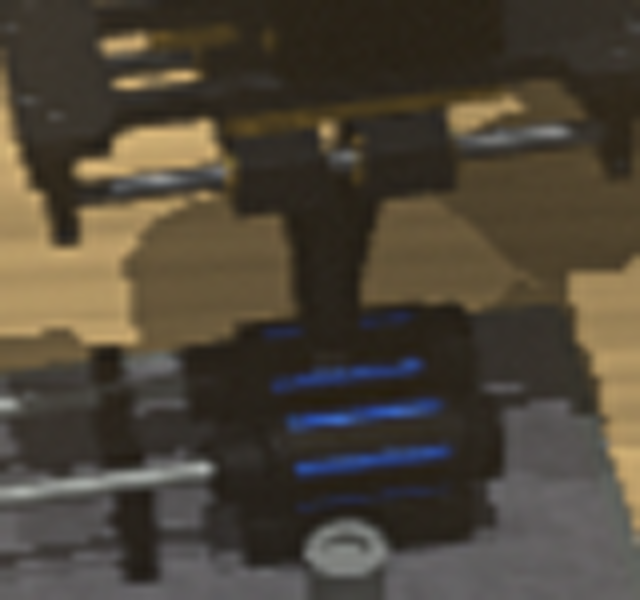

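```bash
python3 -m creep '[[0,0,-10,0,0,0,0],[0,0,-20,0,0,0,0],[0,-15,0,0,0,0,0],[0,-15,0,0,0,0,0],[0,-15,0,0,0,0,0],[0,0,10,0,0,0,0],[0,0,8,0,0,0,0],[0,0,4,0,0,0,0],[0,0,0,0,0,0,0],[0,0,0,0,0,0,0]]'; python3 f.py
```

```text
time_s: 8.55
tcp_pos: [0.489, 0.0232, 0.0648]
ee_rot: [[0.112, -0.994, 0.0], [-0.994, -0.112, 0.0], [-0.0, -0.0, -1.0]]
wrist_force: [0.6, 0.4, -0.1]
gripper_width: 0.005
[-0.02 -0.33  0.05] [ 1.15  0.56 -0.65 -0.65 -0.17] [0.4891 0.0232 0.0649] 8.8
```

```bash
python3 -m creep '[[0,0,2,0,0,0,0],[0,0,2,0,0,0,0],[0,0,2,0,0,0,0],[0,0,1,0,0,0,0],[0,0,0,0,0,0,0],[0,0,0,0,0,0,0],[0,0,0,0,0,0,0],[0,0,0,0,0,0,0],[0,0,0,0,0,0,0],[0,0,0,0,0,0,0]]'; python3 f.py
```

```text
time_s: 10.05
tcp_pos: [0.4889, 0.0231, 0.0575]
ee_rot: [[0.111, -0.994, -0.0], [-0.994, -0.111, -0.0], [0.0, 0.0, -1.0]]
wrist_force: [-0.4, -0.3, 0.6]
gripper_width: 0.002
[-1.1  -0.03  0.87] [1.14 0.43 0.59 1.07 1.14] [0.4889 0.0231 0.0575] 10.3
```

```bash
python3 -m creep '[[0,0,1,0,0,0,0],[0,0,1,0,0,0,0],[0,0,0,0,0,0,0],[0,0,0,0,0,0,0],[0,0,0,0,0,0,0],[0,0,0,0,0,0,0],[0,0,0,0,0,0,0],[0,0,0,0,0,0,0],[0,0,0,0,0,0,0],[0,0,0,0,0,0,0]]'; python3 f.py
```

```text
time_s: 11.55
tcp_pos: [0.4889, 0.0232, 0.0555]
ee_rot: [[0.111, -0.994, -0.0], [-0.994, -0.111, -0.0], [0.0, 0.0, -1.0]]
wrist_force: [-0.2, 0.1, 0.7]
gripper_width: 0.002
[-0.69 -0.57  1.91] [2.18 1.6  1.76 1.91 2.09] [0.489  0.0232 0.0556] 11.8
```

```bash
python3 -m creep '[[0,0,-15,0,0,0,0],[0,0,-40,0,0,0,0],[0,-40,0,0,0,0,0],[0,-40,0,0,0,0,0],[0,-40,0,0,0,0,0],[0,0,0,0,0,0,0],[0,0,30,0,0,0,0],[0,0,12,0,0,0,0],[0,0,6,0,0,0,0],[0,0,0,0,0,0,0]]'; python3 f.py
```

```text
time_s: 13.05
tcp_pos: [0.6081, 0.0365, 0.0628]
ee_rot: [[0.112, -0.994, 0.0], [-0.994, -0.112, -0.0], [0.0, -0.0, -1.0]]
wrist_force: [-0.1, 0.5, -0.5]
gripper_width: 0.009
[0.07 0.57 0.18] [ 0.54 -0.18 -0.18  0.46  0.29] [0.6087 0.0367 0.0634] 13.3
```

```bash
python3 -m creep '[[0,0,2,0,0,0,0],[0,0,2,0,0,0,0],[0,0,2,0,0,0,0],[0,0,2,0,0,0,0],[0,0,1,0,0,0,0],[0,0,0,0,0,0,0],[0,0,0,0,0,0,0],[0,0,0,0,0,0,0],[0,0,0,0,0,0,0],[0,0,0,0,0,0,0]]'; python3 f.py
```

```text
time_s: 14.55
tcp_pos: [0.6081, 0.0365, 0.0535]
ee_rot: [[0.111, -0.994, -0.0], [-0.994, -0.111, -0.0], [0.0, 0.0, -1.0]]
wrist_force: [-0.6, -0.6, 0.9]
gripper_width: 0.007
[-0.45 -0.35  1.16] [0.38 1.11 1.75 1.22 1.35] [0.6082 0.0365 0.0535] 14.8
```

```bash
python3 -m creep '[[0,0,1.5,0,0,0,0],[0,0,0,0,0,0,0],[0,0,0,0,0,0,0],[0,0,0,0,0,0,0],[0,0,0,0,0,0,0],[0,0,0,0,0,0,0],[0,0,0,0,0,0,0],[0,0,0,0,0,0,0],[0,0,0,0,0,0,0],[0,0,0,0,0,0,0]]'; python3 f.py
```

```text
time_s: 16.05
tcp_pos: [0.6082, 0.0365, 0.052]
ee_rot: [[0.111, -0.994, -0.0], [-0.994, -0.111, 0.0], [-0.0, 0.0, -1.0]]
wrist_force: [-0.8, -0.2, 1.4]
gripper_width: 0.007
[-0.54 -0.08  1.54] [0.73 1.69 2.07 1.93 1.27] [0.6082 0.0365 0.0521] 16.3
```

```bash
python3 -m creep '[[0,0,-8,0,0,0,0],[0,0,-17,0,0,0,0],[0,-15,0,0,0,0,0],[0,-15,0,0,0,0,0],[0,-15,0,0,0,0,0],[0,0,0,0,0,0,0],[0,0,10,0,0,0,0],[0,0,7,0,0,0,0],[0,0,0,0,0,0,0],[0,0,0,0,0,0,0]]'; python3 f.py
```

```text
time_s: 17.55
tcp_pos: [0.6529, 0.0415, 0.0601]
ee_rot: [[0.112, -0.994, -0.0], [-0.994, -0.112, -0.0], [0.0, 0.0, -1.0]]
wrist_force: [0.1, 0.4, 0.1]
gripper_width: 0.006
[-0.13  0.1  -0.06] [-0.1   0.32 -0.21 -0.32  0.01] [0.6531 0.0416 0.0603] 17.8
```

```bash
python3 -m creep '[[0,0,2,0,0,0,0],[0,0,2,0,0,0,0],[0,0,2,0,0,0,0],[0,0,2,0,0,0,0],[0,0,1,0,0,0,0],[0,0,0,0,0,0,0],[0,0,0,0,0,0,0],[0,0,0,0,0,0,0],[0,0,0,0,0,0,0],[0,0,0,0,0,0,0]]'; python3 f.py
```

```text
time_s: 19.05
tcp_pos: [0.6529, 0.0415, 0.0511]
ee_rot: [[0.111, -0.994, -0.0], [-0.994, -0.111, -0.0], [0.0, 0.0, -1.0]]
wrist_force: [-0.1, 0.2, 1.1]
gripper_width: 0.007
[-0.4   0.04  0.94] [1.87 0.83 0.44 0.75 0.81] [0.6529 0.0415 0.051 ] 19.3
```

```bash
python3 -m creep '[[0,0,1.5,0,0,0,0],[0,0,0,0,0,0,0],[0,0,0,0,0,0,0],[0,0,0,0,0,0,0],[0,0,0,0,0,0,0],[0,0,0,0,0,0,0],[0,0,0,0,0,0,0],[0,0,0,0,0,0,0],[0,0,0,0,0,0,0],[0,0,0,0,0,0,0]]'; python3 f.py
python3 - <<'E'
from h import *
c=cam('scene','end.png')
a=c['color'][190:340,220:420];cv2.imwrite('pics/endc.png',cv2.resize(a,None,fx=4,fy=4,interpolation=2))
E
```

```text
time_s: 20.55
tcp_pos: [0.653, 0.0416, 0.0496]
ee_rot: [[0.111, -0.994, 0.0], [-0.994, -0.111, 0.0], [-0.0, -0.0, -1.0]]
wrist_force: [-0.4, -0.2, 1.4]
gripper_width: 0.006
[-0.54 -0.01  1.66] [1.61 1.44 1.56 2.16 1.5 ] [0.653  0.0415 0.0496] 20.8
```

View pics/endc.png

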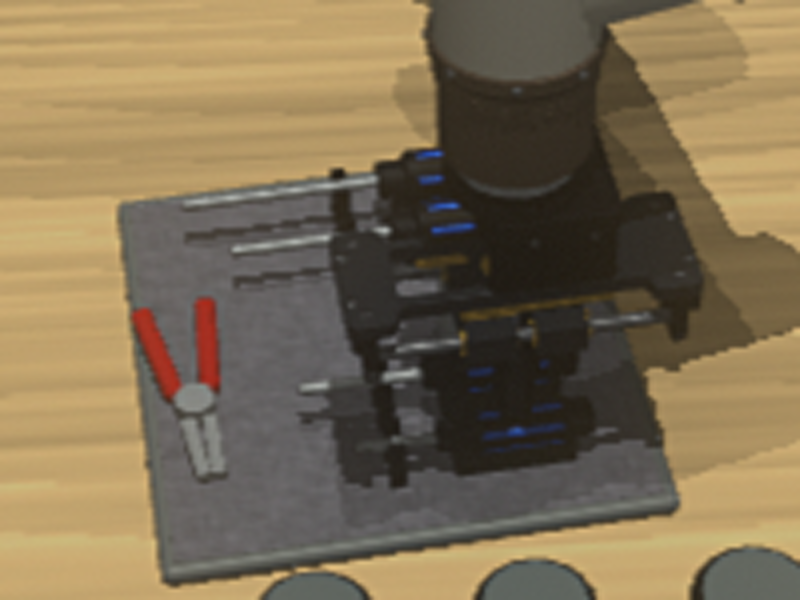

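```bash
python3 -c "
from station import *
print(finish_job())"
```

```text
the job is handed in; nothing more can be done
None
```

I touched all four screwdrivers with the closed fingertips, from the longest to the shortest, passing above the socket. I handed the job in at about 21 s, with the fingertips still resting on the shortest.

| Screwdriver | Steady upward force | Estimated sink |
|---|---|---|
| 1 (longest) | 4.4 N, eased to 2.5 N | about 10 mm, eased to about 6 mm |
| 2 | 1.9 N | about 4.5 mm |
| 3 | 1.5 N | about 4 mm |
| 4 (shortest) | 1.7 N, still holding | about 4 mm |

- **First touch too deep:** screwdriver 1 was pressed harder than planned. At contact the measured fingertip height read about 4.5 mm too high, which I only learned from that touch. The force fell by about 0.46 N per mm as I eased off and never spiked, so I believe it stayed short of the 12 mm hard bottom. It was not as light a touch as intended. I corrected the other three for this offset.
- **Last picture:** it shows the fingertips on the shortest screwdriver and the pliers where they were. Screwdrivers 1 and 2 are back at their original height. The gripper hides the socket and most of screwdriver 3, so I did not see those two at the end. The fingertips had lifted well clear of screwdriver 3, and they crossed above the socket with about 40 mm to spare.
- **Position estimates:** my readings of the panel from the two cameras disagreed by about 5 mm. I went by the handle inlays, and every touch made contact.

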